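Drive the tight bearing out of the hub with a drift

TASK

The old bearing is still tight in the underside of the hub on the push-out stand. Take the drift from its wooden holder, feel for the off-centre hole in the top of the hub with it, push the bearing straight down and out so that it drops into the catch tray, then stand the drift back in its holder. Press gently and never ram the metal: if the nose meets the collar, ease off and try beside it; leave the other things on the table alone.

Things in the scene. Friction and masses are not known exactly. Their poses are not given: they have to be found in the camera images.
- fixture: Fixed push-out stand, origin under its centre, z up: 110x110 mm base and, on four posts, a 110x110 mm aluminium plate (top at 48 mm); on it a steel hub (58 mm across, 48 to 70 mm up) held by two toe clamps, topped by a 48 mm round cover with a raised steel collar (30 mm outside, 8 mm tall, flat top 82 mm above the table). Firm; pressing the drift on it above 30 N counts as ramming.
- cover_center (a point): Point on the hub's axis at the height of the collar's top (82 mm). The hole for the drift is the collar's 16 mm bore. Collar and bore are centred 4 mm horizontally off this point, toward a side that differs each time and that no listed pose or yaw tells: feel for it or see it.
- tray_center (a point): Point on the hub's axis on the catch tray's floor, 6 mm above the table; the tray is a ring of 62 mm inside diameter, 8 mm tall, under the hub.
- bearing_center (a point): Centre of the bearing (solid, 26 mm diameter, 12 mm tall), at first on the hub's axis, its upper face 12.5 to 14 mm below the collar's top. Spring leaves in the hub hold it tight: pushing it down takes roughly 10 to 18 N; it comes free when its upper face is 31 mm below the collar's top and falls about 35 mm. Pressing it above 30 N counts as ramming.
- drift_grip (a point): Centre of the drift's grip. Steel drift, 95 mm long, 0.12 kg, standing nose down in the holder: square grip 16x16x50 mm on top (flat sides along this point's x and y, z up), below it a round shank 14 mm across, 45 mm long, its nose tapering to 12 mm over the last 2 mm. Nose 70 mm below this point, top end 25 mm above.
- drift_nose (a point): Centre of the flat lower end of the drift's shank (same axes).
- holder: Drift holder: fixed wooden block 60x60 mm, 75 mm tall, origin at the centre of its underside.
- holder_mouth (a point): Centre of the holder's hole at its top face, 75 mm above the table; the hole is 17.5 mm wide and 30 mm deep, vertical, slightly chamfered.
- motor: Bystander: small stepper motor with black can, about 95x59x32 mm, lying loose; origin under its middle.
- tape: Bystander: roll of tan tape, 104 mm across, 24 mm tall, lying flat; origin under its centre.
- marker: Bystander: black marker pen, about 130 mm long, 16 mm thick, lying on the table; origin under its middle.
Not all that is in view belongs to the job. Of the things that look like the part that bears drift_grip, the larger one is meant.

How it is judged:
By the outcome, as a careful person would: the job done as asked, in the order asked, and still so for the second after the job is handed in, with the robot touching nothing.
It also fails if it takes over 72 s, if anything falls off the work surface, if the arm or the gripper's body presses on something with over 40 N, if the wrist force passes 120 N, or if a joint passes its speed limit or range.

ROBOT

A 6-joint arm with a two-finger parallel gripper is mounted at the origin on a cart in front of the work surface, level with it; the furniture and walls round the work are solid. World frame = base frame: x ahead of the robot, y to its left, z up, the work surface at z = 0. Lengths are in m, angles in rad, forces in N, time in s.
With the tool pointing down it reaches from about 0.225 to 0.875 m from the base axis. Payload 3.4 kg.
Tool frame: the origin (TCP) lies between the finger pads; the fingertips stand 25 mm ahead of it and the grasp point (between the pads) lies 6 mm ahead of it (manip.tips_ahead is the distance from the TCP to the fingertips, in m); z points along the fingers, x is the direction in which the jaws open and shut, and the axes are right-handed (so a half turn about z gives the same grasp; the last joint's range is limited). The gripper opens to 85 mm and grips with 20 to 120 N. Pads are 22 mm wide; open, the fingers measure 114 mm over their backs; the gripper's body (76 mm by 85 mm) begins 54 mm behind the grasp point. The pads swing forward as they close: fully open they stand 13 mm farther back than shut.
Start: joints at [-1.404, 0.276, 1.505, -0, 1.361, -0.121], TCP at [0.163, -0.551, 0.256] pointing down, gripper open.
Joint ranges: [-2.89, 2.89], [-0.75, 2.08], [0.22, 2.7], [-1.18, 4.32], [0.11, 2.71], [-2.7, 2.7]. Speed limits (rad/s): [2.57, 2.57, 3.14, 3.14, 3.14, 3.14].

INTERFACE

Orientations are given as a unit quaternion [w, x, y, z].
In Python, from rig import manip gives the robot as it stands. The module is installed in compiled form; this text tells all that it offers.
- The arm moves only by the tool send_rows, never from a script. Its argument "plan" is a list of rows, each an object with "linear": the shift along the tool's x, y, z in m, a list of three; "delta_rot": the turn, a rotation vector about the tool's x, y, z in degrees, a list of three; "fingers": the finger opening in m, from 0 to 0.0854. A call has 1 to 12 rows; each row shifts and turns the pose as measured when the row begins, along the tool's axes as they then stand; what a row does not reach is not made up. A row lasts 1/12 s, in which the tool goes at most 41.7 mm and 7.16 degrees, less where a joint would pass 70% of its speed; a pose out of reach is approached as far as the arm can. A call with a gripper value outside its range is refused whole. The fingers move at their own pace and stop on an object; "force" is the grip in N (left out, the last holds). Time passes only in rows, so rows that do not move let the fingers close. It gives the time, the measured TCP pose, the force and the opening at its end, in the units of the state.
- manip.get_state(): the state, without advancing time (a new reading comes with each control period).
- manip.get_image(name): name is "scene" or "top" or "wrist"; returns the picture (384x512x3 uint8, red, green, blue); there is no depth.
- manip.camera_info(name): a dict with "K" (3x3 intrinsics, pixels), "rvec" (rotation vector, rad) and "tvec" (3), from world to camera coordinates, as OpenCV has them. Camera axes: x right, y down, z forward; pixel columns grow to the right and rows downward; lengths in m; the calibration is good to about 2 mm. The wrist camera is an equidistant fisheye: a pixel r from the principal point sees the ray r / f radians off the axis. A picture is of the moment at which its call begins: read the wrist's pose just before it. camera_info takes no time and is no camera call; for the wrist camera it gives the pose at the moment of the call.
- manip.sign_off(): hands the job in, once; it reports no verdict.
Trained networks look in the newest picture that a camera, given by its name, has taken for a name from the list of things; names that differ only in an ending like _2 or _b are one class to them, and where a whole thing is asked for, a point or a joint stands for the part that bears it (a point fixed in the world has none). Each returns a list of dicts, best first, with "p" (0 to 1); they miss things now and then, are a little off and sometimes report something else, mostly with a low value. They report only what shows in the picture. A call takes as long as a camera call. They do not tell look-alikes from the thing itself.
- manip.find_in(thing, camera): "extent" ([left, top, right, bottom] in pixels, round what is visible of it).
- manip.masks_of(thing, camera): "pixels" (384x512 bool, what is visible of it) and "extent" ([left, top, right, bottom] in pixels, round what is visible of it).
The state is a dict: "clock": time; "qpos": joint angles; "qd": joint speeds; "effort": joint torques, N m; "position": TCP position; "ee_rot": TCP orientation; "contact_force": force on the tool from outside, world axes, zero at the start; "moment": the same for the moment, N m; "width": finger opening in m.
Only numpy, scipy, OpenCV 4.12 (cv2) and the standard library are available. Lean on these libraries where they do the work, as an engineer would, in place of code of your own. Each camera call takes 0.05 s, during which the arm holds its last target. There are 200 camera calls.

## Working session

There is one attempt and no reset: what is moved stays moved. The work goes in short steps, Python scripts to look and compute and a tool call to move; the robot and the scene stay as the last step left them, time stands still between calls to the robot, and variables do not carry over. Pictures are saved under pics/ and viewed, about 8 in all and at most 12, crops included, and the job is handed in when it is done.

Besides the shell and the picture viewer there is one more tool, called as name([rows], argument=value, ...), one row to a line, values as JSON. send_rows: Moves the arm, as the interface text tells. Its arguments: {"type":"object","properties":{"plan":{"type":"array","items":{"type":"object","properties":{"linear":{"type":"array","items":{"type":"number"}},"delta_rot":{"type":"array","items":{"type":"number"}},"fingers":{"type":"number"}}}},"force":{"type":"number"}},"required":["plan"]}

```bash
mkdir -p pics; cat > h.py <<'E'
import numpy as np, cv2
from rig import manip
def save(cam,fn,crop=None,scale=1):
    im=manip.get_image(cam)[:,:,::-1].copy()
    if crop: im=im[crop[1]:crop[3],crop[0]:crop[2]]
    if scale!=1: im=cv2.resize(im,None,fx=scale,fy=scale,interpolation=cv2.INTER_CUBIC)
    cv2.imwrite('pics/'+fn,im)
def ray(cam,px):
    c=manip.camera_info(cam);K=np.array(c['K']);R=cv2.Rodrigues(np.array(c['rvec'],float))[0];t=np.array(c['tvec'],float).ravel()
    x=(px[0]-K[0,2])/K[0,0];y=(px[1]-K[1,2])/K[1,1]
    if cam=='wrist':
        r=np.hypot(x,y);d=np.array([x/r*np.sin(r),y/r*np.sin(r),np.cos(r)]) if r>1e-9 else np.array([0,0,1.])
    else: d=np.array([x,y,1.])
    return -R.T@t, R.T@d
def at_z(cam,px,z):
    o,d=ray(cam,px);return o+d*(z-o[2])/d[2]
def proj(cam,P):
    c=manip.camera_info(cam);K=np.array(c['K']);R=cv2.Rodrigues(np.array(c['rvec'],float))[0];t=np.array(c['tvec'],float).ravel()
    p=R@np.array(P)+t
    if cam=='wrist':
        r=np.hypot(p[0],p[1]);th=np.arctan2(r,p[2]);q=p[:2]/max(r,1e-9)*th
    else:q=p[:2]/p[2]
    return np.array([K[0,0]*q[0]+K[0,2],K[1,1]*q[1]+K[1,2]])
E
python3 - <<'E'
from h import *
a=manip.get_image('scene');b=manip.get_image('top')
cv2.imwrite('pics/a.png',np.vstack([a,b])[:,:,::-1][:, :] if 0 else cv2.resize(np.hstack([a,b])[:,:,::-1],(800,300)))
cv2.imwrite('pics/top.png',cv2.resize(b[:,:,::-1],(800,600)))
for cam in('scene','top'):
  o,d=ray(cam,(256,192));print(cam,o.round(3),d.round(3),manip.camera_info(cam)['K'][0][0])
  for n in('fixture','drift_grip','holder','motor','tape','marker'):
    for f in manip.find_in(n,cam)[:3]:
      e=f['extent'];print(cam,n,round(f['p'],2),np.round(e),at_z(cam,((e[0]+e[2])/2,(e[1]+e[3])/2),.05).round(3))
s=manip.get_state();print(s['position'],s['ee_rot'],s['contact_force'],manip.tips_ahead,s['clock'])
E
```

```text
scene [-0.131 -0.38   0.539] [ 0.774  0.362 -0.52 ] 347.83754685454517
scene fixture 0.72 [311. 231. 377. 294.] [ 0.436 -0.318  0.05 ]
scene drift_grip 0.79 [242. 196. 252. 224.] [ 0.509 -0.058  0.05 ]
scene drift_grip 0.66 [235. 254. 240. 281.] [ 0.32  -0.134  0.05 ]
scene holder 0.92 [224. 213. 259. 260.] [ 0.411 -0.095  0.05 ]
scene motor 0.71 [281. 275. 304. 317.] [ 0.304 -0.257  0.05 ]
scene tape 0.91 [352. 200. 396. 230.] [ 0.641 -0.34   0.05 ]
scene marker 0.65 [312. 228. 383. 297.] [ 0.438 -0.325  0.05 ]
top [ 0.424 -0.062  1.094] [ 0.075 -0.03  -0.997] 360.77858738225115
top fixture 0.88 [306. 184. 356. 229.] [ 0.464 -0.312  0.05 ]
top holder 0.67 [241. 207. 267. 229.] [ 0.427 -0.09   0.05 ]
top motor 0.82 [296. 233. 312. 262.] [ 0.345 -0.234  0.05 ]
top tape 0.42 [308. 185. 356. 227.] [ 0.465 -0.315  0.05 ]
top marker 0.7 [154. 118. 181. 142.] [0.681 0.168 0.05 ]
[ 0.16321169 -0.55139461  0.25636998] [ 6.51138225e-05  8.01205032e-01 -5.98389913e-01  7.45345334e-05] [ 0.13883375 -0.14225324 -0.07327753] 0.025 0.7
```

View pics/a.png

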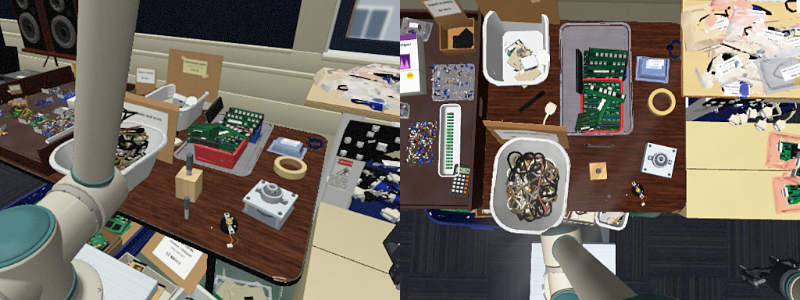

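View pics/top.png

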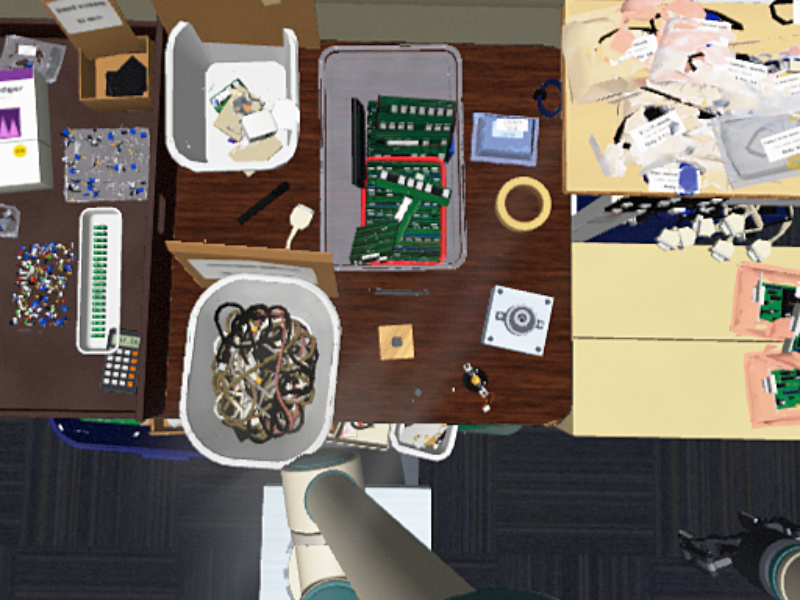

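The scene view shows two drift-like parts. One stands in the wooden holder at scene (247,210), and a smaller one stands free on the table at (237,268). The clamp stand is at (344,262). In the top view the holder is at (253,219) and the hub at (334,205). I choose the one in the holder and check it in a crop.

```bash
python3 - <<'E'
from h import *
save('scene','c.png',(210,180,390,310),4)
print('holder top c',at_z('top',(396*.64,342*.64),.075),'drift top',at_z('top',(397*.64,342*.64),.14))
print('collar',at_z('top',(521*.64,319*.64),.082))
im=manip.get_image('top')[:,:,::-1]
A=cv2.resize(im[195:240,235:275],None,fx=9,fy=9,interpolation=2);B=cv2.resize(im[180:225,310:350],None,fx=9,fy=9,interpolation=2)
cv2.imwrite('pics/d.png',np.hstack([A,B]))
for m in manip.masks_of('drift_grip','scene'):
  print(m['p'],m['extent'],m['pixels'].sum())
E
```

```text
holder top c [ 0.42425986 -0.08708117  0.075     ] drift top [ 0.42425243 -0.08716182  0.14      ]
collar [ 0.46966568 -0.31097987  0.082     ]
0.76 [237.0, 251.4, 241.9, 279.7] 152
0.75 [241.2, 195.1, 252.2, 222.6] 213
```

View pics/c.png

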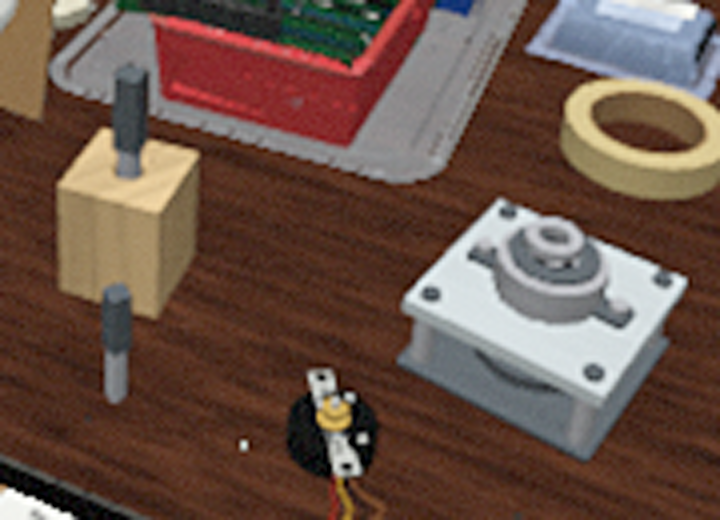

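View pics/d.png

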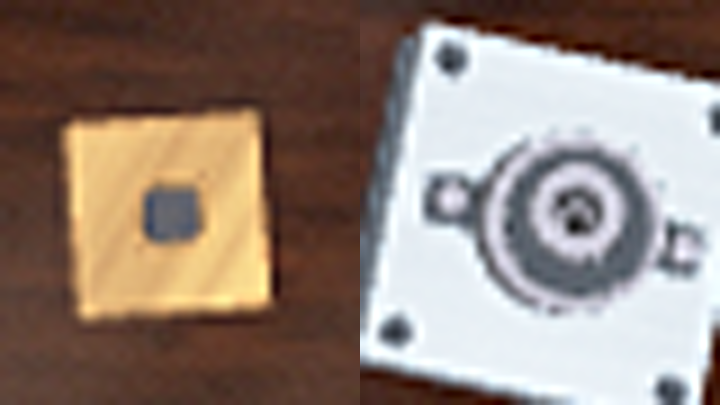

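Large drift in the holder confirmed: crop 1 has it at (130,115), and the smaller one at (117,340) is the decoy. The top crop shows the collar at top px (334,203). Moving above the holder now.

send_rows([
  {"linear": [-0.027,-0.028,0],"fingers": 0.085},
  {"linear": [-0.027,-0.028,0]},
  {"linear": [-0.027,-0.028,0]},
  {"linear": [-0.027,-0.028,0]},
  {"linear": [-0.027,-0.028,0]},
  {"linear": [-0.027,-0.028,0]},
  {"linear": [-0.027,-0.028,0]},
  {"linear": [-0.027,-0.028,0]},
  {"linear": [-0.027,-0.028,0]},
  {"linear": [-0.027,-0.028,0]},
  {"linear": [-0.027,-0.028,0]},
  {"linear": [-0.027,-0.028,0]},
])

```text
$.plan[0]: bad value
```

```bash
cat >> h.py <<'E'
from scipy.spatial.transform import Rotation as Ro
def pose():
    s=manip.get_state();q=np.array(s['ee_rot']);return np.array(s['position']),Ro.from_quat(q[[1,2,3,0]]),s
def to(target,yaw=None):
    p,R,s=pose();M=R.as_matrix()
    print('t',round(s['clock'],2),'pos',p.round(4),'xang',round(np.degrees(np.arctan2(M[1,0],M[0,0])),2),'tilt',(M[:,2]).round(4),'F',np.round(s['contact_force'],1),'M',np.round(s['moment'],2),'w',round(s['width'],4))
    print('tool delta mm',(M.T@(np.array(target)-p)*1000).round(1))
    if yaw is not None:
        a=np.radians(yaw);T=np.array([[np.cos(a),np.sin(a),0],[np.sin(a),-np.cos(a),0],[0,0,-1]])
        print('rot deg',np.degrees((R.inv()*Ro.from_matrix(T)).as_rotvec()).round(2))
E
python3 -c "
from h import *
to([.4235,-.0875,.25],-90)"
```

```text
t 0.85 pos [ 0.1632 -0.5514  0.2563] xang -73.51 tilt [ 0.e+00 -1.e-04 -1.e+00] F [0.  0.5 0.7] M [0.03 0.02 0.  ] w 0.0853
tool delta mm [-371.  -381.3    6.3]
rot deg [-0.000e+00 -1.000e-02  1.649e+01]
```

send_rows([
  {"linear": [-0.027,-0.028,0],"delta_rot": [0,0,0],"fingers": 0.085},
  {"linear": [-0.027,-0.028,0],"delta_rot": [0,0,0],"fingers": 0.085},
  {"linear": [-0.027,-0.028,0],"delta_rot": [0,0,0],"fingers": 0.085},
  {"linear": [-0.027,-0.028,0],"delta_rot": [0,0,0],"fingers": 0.085},
  {"linear": [-0.027,-0.028,0],"delta_rot": [0,0,0],"fingers": 0.085},
  {"linear": [-0.027,-0.028,0],"delta_rot": [0,0,0],"fingers": 0.085},
  {"linear": [-0.027,-0.028,0],"delta_rot": [0,0,0],"fingers": 0.085},
  {"linear": [-0.027,-0.028,0],"delta_rot": [0,0,0],"fingers": 0.085},
  {"linear": [-0.027,-0.028,0],"delta_rot": [0,0,0],"fingers": 0.085},
  {"linear": [-0.027,-0.028,0],"delta_rot": [0,0,0],"fingers": 0.085},
  {"linear": [-0.027,-0.028,0],"delta_rot": [0,0,0],"fingers": 0.085},
  {"linear": [-0.027,-0.028,0],"delta_rot": [0,0,0],"fingers": 0.085},
])

```text
clock: 1.85
position: [0.4001, -0.1384, 0.2542]
ee_rot: [0.003, 0.796, -0.605, 0.005]
contact_force: [0.0, -0.8, -0.5]
width: 0.085
```

```bash
python3 -c "
from h import *
to([.4235,-.0875,.25],-90)"
```

```text
t 1.85 pos [ 0.4001 -0.1384  0.2542] xang -74.47 tilt [ 0.0043 -0.0096 -0.9999] F [ 0.  -0.8 -0.5] M [-0.01 -0.02 -0.02] w 0.085
tool delta mm [-42.8 -36.1   3.8]
rot deg [-0.17 -0.58 15.53]
```

send_rows([
  {"linear": [-0.022,-0.018,0.002],"delta_rot": [0,0,0],"fingers": 0.085},
  {"linear": [-0.02,-0.017,0.002],"delta_rot": [0,0,0],"fingers": 0.085},
  {"linear": [0,0,0],"delta_rot": [-0.1,-0.5,5],"fingers": 0.085},
  {"linear": [0,0,0],"delta_rot": [0,0,5],"fingers": 0.085},
  {"linear": [0,0,0],"delta_rot": [0,0,5],"fingers": 0.085},
  {"linear": [0,0,0],"delta_rot": [0,0,0],"fingers": 0.085},
])

```text
clock: 2.35
position: [0.4271, -0.0762, 0.251]
ee_rot: [-0.003, 0.712, -0.703, 0.002]
contact_force: [0.0, -0.4, 0.1]
width: 0.085
```

```bash
python3 -c "
from h import *
to([.4235,-.0875,.25],-90)
save('wrist','w1.png')
g=[.424,-.087]
print(proj('wrist',[*g,.14]),proj('wrist',[*g,.075]))
for n in ('drift_grip','holder'):
  for m in manip.masks_of(n,'wrist')[:2]:
    px=m['pixels'];ys,xs=np.nonzero(px);print(n,m['p'],m['extent'],px.sum(),cv2.minAreaRect(np.c_[xs,ys].astype(np.float32)))
"
```

```text
t 2.35 pos [ 0.4271 -0.0762  0.251 ] xang -89.27 tilt [ 0.0062  0.0018 -1.    ] F [ 0.  -0.4  0.1] M [ 0.02 -0.02  0.03] w 0.085
tool delta mm [11.2  3.7  1. ]
rot deg [-0.36  0.1   0.73]
[267.82856497 204.89319397] [265.08836492 185.02344659]
drift_grip 0.68 [256.4, 176.5, 274.6, 212.8] 642 ((265.5, 193.0), (36.0, 19.0), 90.0)
holder 0.9 [231.1, 142.3, 294.9, 211.1] 3086 ((262.5198059082031, 178.4556427001953), (66.11145782470703, 59.11806106567383), 87.51044464111328)
```

View pics/w1.png

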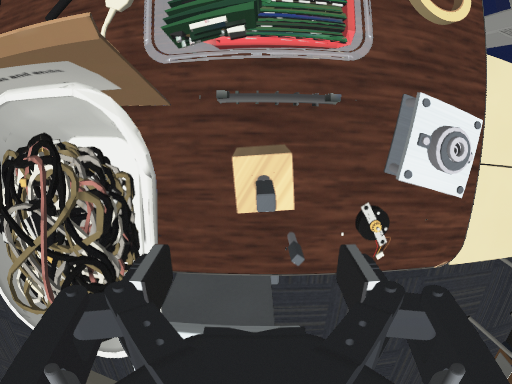

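The wrist view shows the drift's top near (266,202) and the holder's top face near (264,183). Both agree with the top-view estimate to about 2 px.

```bash
python3 -c "
from h import *
print(at_z('wrist',(266.2,202.3),.14),at_z('wrist',(264,183),.075),manip.camera_info('wrist')['K'][0][0])
im=manip.get_image('wrist')[:,:,::-1]
a=cv2.resize(im[140:220,225:300],None,fx=7,fy=7,interpolation=2)
cv2.imwrite('pics/w2.png',a)
# ideal grip corners for yaw guesses
for P in ([.432,-.095],[.432,-.079],[.416,-.079],[.416,-.095]): print(proj('wrist',[*P,.14]).round(1))
"
```

```text
[ 0.42605336 -0.08614839  0.14      ] [ 0.42596648 -0.0863869   0.075     ] 297.3186396354542
[277.2 195.4]
[257.4 195.1]
[257.  213.8]
[276.5 214.1]
```

View pics/w2.png

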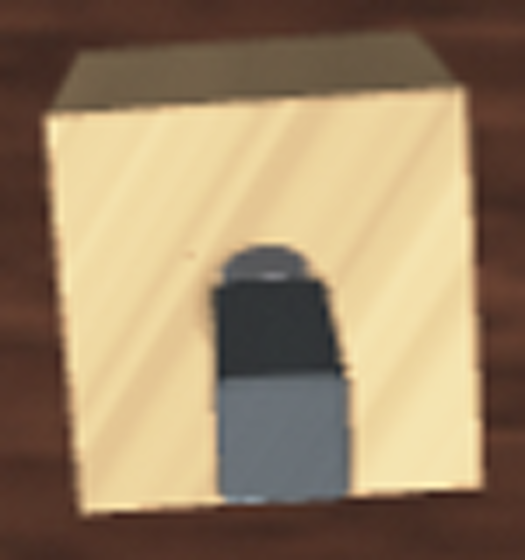

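send_rows([
  {"linear": [0.0102,0.001,0.0],"delta_rot": [-0.36,0.1,0],"fingers": 0.06},
  {"linear": [0,0,0.02],"delta_rot": [0,0,0],"fingers": 0.06},
  {"linear": [0,0,0.03],"delta_rot": [0,0,0],"fingers": 0.06},
  {"linear": [0,0,0.02],"delta_rot": [0,0,0],"fingers": 0.06},
  {"linear": [0,0,0],"delta_rot": [0,0,0],"fingers": 0.06},
])

```text
clock: 2.97
position: [0.4279, -0.0928, 0.1812]
ee_rot: [-0.0, 0.713, -0.701, 0.004]
contact_force: [0.8, 1.1, -0.7]
width: 0.0598
```

```bash
python3 -c "
from h import *
to([.426,-.0863,.121],-89.3)"
```

```text
t 2.97 pos [ 0.4279 -0.0928  0.1812] xang -89.0 tilt [ 0.0059 -0.0057 -1.    ] F [ 0.8  1.1 -0.7] M [-0.03  0.08 -0.01] w 0.0598
tool delta mm [-6.8  2.1 60.2]
rot deg [-0.33 -0.33  0.3 ]
```

send_rows([
  {"linear": [-0.0068,0.002,0.0],"delta_rot": [-0.33,-0.33,0],"fingers": 0.045},
  {"linear": [0,0,0],"delta_rot": [0,0,0],"fingers": 0.045},
  {"linear": [0,0,0],"delta_rot": [0,0,0],"fingers": 0.045},
])

```text
clock: 3.22
position: [0.4259, -0.0874, 0.1823]
ee_rot: [0.0, 0.713, -0.701, -0.0]
contact_force: [0.5, 0.2, 0.9]
width: 0.0451
```

```bash
python3 -c "
from h import *
to([.426,-.0863,.121],-89.3)"
```

```text
t 3.22 pos [ 0.4259 -0.0874  0.1823] xang -89.06 tilt [-0.0011 -0.     -1.    ] F [0.5 0.2 0.9] M [ 0.03 -0.08  0.01] w 0.0451
tool delta mm [-1.1 -0.2 61.3]
rot deg [ 0.06 -0.    0.24]
```

send_rows([
  {"linear": [-0.001,0,0.02],"delta_rot": [0,0,0],"fingers": 0.045},
  {"linear": [0,0,0.02],"delta_rot": [0,0,0],"fingers": 0.045},
  {"linear": [0,0,0.014],"delta_rot": [0,0,0],"fingers": 0.045},
  {"linear": [0,0,0.005],"delta_rot": [0,0,0],"fingers": 0.045},
  {"linear": [0,0,0],"delta_rot": [0,0,0],"fingers": 0.045},
])

```text
clock: 3.63
position: [0.4321, -0.0888, 0.1286]
ee_rot: [-0.003, 0.714, -0.701, 0.008]
contact_force: [0.2, 0.0, -0.3]
width: 0.0447
```

```bash
python3 -c "
from h import *
to([.426,-.0863,.121],-89.3)"
```

```text
t 3.63 pos [ 0.4321 -0.0888  0.1286] xang -88.95 tilt [ 0.0148 -0.0065 -0.9999] F [ 0.2  0.  -0.3] M [ 0.03 -0.05 -0.03] w 0.0447
tool delta mm [-2.7  6.2  7.5]
rot deg [-0.84 -0.39  0.35]
```

send_rows([
  {"linear": [-0.0025,0.006,0.005],"delta_rot": [-0.84,-0.39,0],"fingers": 0.045},
  {"linear": [0,0,0.001],"delta_rot": [0,0,0],"fingers": 0.045},
  {"linear": [0,0,0],"delta_rot": [0,0,0],"fingers": 0.045},
])

```text
clock: 3.88
position: [0.4276, -0.087, 0.1247]
ee_rot: [-0.001, 0.714, -0.7, 0.002]
contact_force: [0.9, -0.8, 0.4]
width: 0.0451
```

```bash
python3 -c "
from h import *
to([.426,-.0863,.121],-89.3)"
```

```text
t 3.88 pos [ 0.4276 -0.087   0.1247] xang -88.92 tilt [ 0.0033 -0.0012 -1.    ] F [ 0.9 -0.8  0.4] M [ 0.01 -0.01 -0.  ] w 0.0451
tool delta mm [-0.7  1.6  3.7]
rot deg [-0.19 -0.07  0.38]
```

send_rows([
  {"linear": [-0.0007,0.0016,0.003],"delta_rot": [-0.19,-0.07,0],"fingers": 0.04},
  {"linear": [0,0,0],"delta_rot": [0,0,0],"fingers": 0.03},
  {"linear": [0,0,0],"delta_rot": [0,0,0],"fingers": 0.022},
  {"linear": [0,0,0],"delta_rot": [0,0,0],"fingers": 0.017},
  {"linear": [0,0,0],"delta_rot": [0,0,0],"fingers": 0.012},
  {"linear": [0,0,0],"delta_rot": [0,0,0],"fingers": 0.01},
  {"linear": [0,0,0],"delta_rot": [0,0,0],"fingers": 0.01},
  {"linear": [0,0,0],"delta_rot": [0,0,0],"fingers": 0.01},
], force=90)

```text
clock: 4.55
position: [0.427, -0.0867, 0.1233]
ee_rot: [-0.001, 0.714, -0.7, 0.002]
contact_force: [0.0, -0.3, 0.1]
width: 0.015
```

```bash
python3 -c "
from h import *
to([.426,-.0863,.121],-89.3)"
```

```text
t 4.55 pos [ 0.427  -0.0867  0.1233] xang -88.9 tilt [ 0.0033 -0.0014 -1.    ] F [ 0.  -0.3  0.1] M [ 0.02 -0.    0.03] w 0.015
tool delta mm [-0.4  1.   2.3]
rot deg [-0.19 -0.08  0.4 ]
```

send_rows([
  {"linear": [0,0,-0.008],"delta_rot": [0,0,0],"fingers": 0.01},
  {"linear": [0,0,-0.012],"delta_rot": [0,0,0],"fingers": 0.01},
  {"linear": [0,0,-0.012],"delta_rot": [0,0,0],"fingers": 0.01},
  {"linear": [0,0,-0.01],"delta_rot": [0,0,0],"fingers": 0.01},
])

```text
clock: 4.88
position: [0.4253, -0.0858, 0.1653]
ee_rot: [0.0, 0.714, -0.7, -0.001]
contact_force: [1.3, -0.8, -1.9]
width: 0.0147
```

```bash
python3 -c "
from h import *
to([.427,-.0867,.21],-89)"
```

```text
t 4.88 pos [ 0.4253 -0.0858  0.1653] xang -88.92 tilt [-0.0022  0.0014 -1.    ] F [ 1.3 -0.8 -1.9] M [0.07 0.04 0.06] w 0.0147
tool delta mm [  0.8  -1.6 -44.7]
rot deg [0.12 0.08 0.08]
```

send_rows([
  {"linear": [0,0,-0.02],"delta_rot": [0,0,0],"fingers": 0.01},
  {"linear": [0,0,-0.02],"delta_rot": [0,0,0],"fingers": 0.01},
  {"linear": [0,0,0],"delta_rot": [0,0,0],"fingers": 0.01},
  {"linear": [0.026,-0.005,0],"delta_rot": [0,0,0],"fingers": 0.01},
  {"linear": [0.026,-0.005,0],"delta_rot": [0,0,0],"fingers": 0.01},
  {"linear": [0.026,-0.005,0],"delta_rot": [0,0,0],"fingers": 0.01},
  {"linear": [0.026,-0.005,0],"delta_rot": [0,0,0],"fingers": 0.01},
  {"linear": [0.026,-0.005,0],"delta_rot": [0,0,0],"fingers": 0.01},
  {"linear": [0.02,-0.004,0],"delta_rot": [0,0,0],"fingers": 0.01},
])

```text
clock: 5.63
position: [0.4562, -0.2354, 0.2082]
ee_rot: [-0.001, 0.716, -0.698, -0.002]
contact_force: [0.7, 0.2, -0.1]
width: 0.0148
```

```bash
python3 -c "
from h import *
to([.4697,-.311,.21],-89)
im=manip.get_image('wrist')[:,:,::-1]
cv2.imwrite('pics/w3.png',im)
c=proj('wrist',[.4697,-.311,.082]);print(c,proj('wrist',[.4697+.008,-.311,.082]),proj('top',[.4697,-.311,.082]))
print('top collar',at_z('top',(334.1,203.3),.082))
"
```

```text
t 5.63 pos [ 0.4562 -0.2354  0.2082] xang -88.51 tilt [-6.0e-04  4.5e-03 -1.0e+00] F [ 0.7  0.2 -0.1] M [ 0.06 -0.04  0.07] w 0.0148
tool delta mm [ 75.9 -11.5  -2.2]
rot deg [0.03 0.26 0.49]
[337.20339393 183.70199385] [338.05524235 174.73194182] [333.44715239 204.14792351]
top collar [ 0.47211854 -0.31283789  0.082     ]
```

View pics/w3.png

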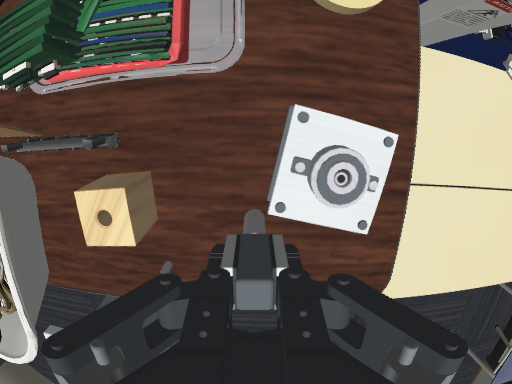

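```bash
cat >> h.py <<'E'
def rings(cam,c,half,fn=None,k=6):
    im=manip.get_image(cam)[:,:,::-1];x0,y0=int(c[0]-half),int(c[1]-half)
    a=cv2.resize(im[y0:y0+2*half,x0:x0+2*half],None,fx=k,fy=k,interpolation=cv2.INTER_CUBIC)
    if fn: cv2.imwrite('pics/'+fn,a)
    g=cv2.GaussianBlur(cv2.cvtColor(a,cv2.COLOR_BGR2GRAY),(0,0),2)
    for th in range(60,230,15):
        for cn in cv2.findContours((g>th).astype(np.uint8),cv2.RETR_LIST,cv2.CHAIN_APPROX_NONE)[0]:
            A=cv2.contourArea(cn)
            if len(cn)<30: continue
            e=cv2.fitEllipse(cn);ea=np.pi/4*e[1][0]*e[1][1]
            p=((e[0][0]+.5)/k-.5+x0,(e[0][1]+.5)/k-.5+y0)
            if A>ea*.93 and A<ea*1.07 and e[1][0]/e[1][1]>.8 and np.hypot(p[0]-c[0],p[1]-c[1])<half*.4: print(th,np.round(p,2),np.round(np.array(e[1])/k,1),at_z(cam,p,.082).round(4),at_z(cam,p,.07).round(4))
E
python3 -c "
from h import *
print(ray('wrist',(256,192)))
rings('wrist',(341.5,178.5),36,'r1.png')
print('--top');rings('top',(334,203.5),18)
print('hole',at_z('wrist',(105,218),.075))
"
```

```text
(array([ 0.53030478, -0.23712903,  0.3257733 ]), array([-0.2756649 , -0.01373596, -0.96115565]))
60 [335.78 179.86] [6.  6.9] [ 0.4722 -0.3063  0.082 ] [ 0.4694 -0.3098  0.07  ]
75 [335.75 179.84] [6.6 7.3] [ 0.4722 -0.3063  0.082 ] [ 0.4694 -0.3098  0.07  ]
90 [335.74 179.81] [7.  7.7] [ 0.4723 -0.3062  0.082 ] [ 0.4694 -0.3098  0.07  ]
105 [335.74 179.79] [7.3 8. ] [ 0.4723 -0.3062  0.082 ] [ 0.4695 -0.3098  0.07  ]
105 [340.63 178.35] [79. 86.] [ 0.4737 -0.3106  0.082 ] [ 0.471  -0.3143  0.07  ]
120 [335.73 179.78] [7.7 8.3] [ 0.4723 -0.3062  0.082 ] [ 0.4695 -0.3097  0.07  ]
120 [337.06 179.21] [32.2 33.9] [ 0.4728 -0.3074  0.082 ] [ 0.47  -0.311  0.07 ]
120 [335.93 179.88] [48.  50.9] [ 0.4722 -0.3064  0.082 ] [ 0.4694 -0.3099  0.07  ]
135 [335.72 179.77] [8.  8.6] [ 0.4723 -0.3062  0.082 ] [ 0.4695 -0.3097  0.07  ]
135 [337.08 179.17] [31.6 33.3] [ 0.4729 -0.3074  0.082 ] [ 0.4701 -0.311   0.07  ]
135 [335.99 179.96] [48.6 51.6] [ 0.4722 -0.3065  0.082 ] [ 0.4693 -0.31    0.07  ]
150 [335.71 179.77] [8.3 8.9] [ 0.4723 -0.3062  0.082 ] [ 0.4695 -0.3097  0.07  ]
150 [335.72 179.7
[... 918 characters left out ...]
] [18.4 19.5] [ 0.4728 -0.3076  0.082 ] [ 0.47   -0.3111  0.07  ]
180 [337.12 179.14] [30.1 32. ] [ 0.4729 -0.3074  0.082 ] [ 0.4701 -0.311   0.07  ]
180 [336.05 180.02] [50.  53.1] [ 0.4721 -0.3065  0.082 ] [ 0.4693 -0.3101  0.07  ]
195 [335.7  179.71] [ 9.5 10. ] [ 0.4724 -0.3062  0.082 ] [ 0.4695 -0.3097  0.07  ]
195 [335.73 179.68] [11.2 12. ] [ 0.4724 -0.3062  0.082 ] [ 0.4696 -0.3097  0.07  ]
195 [337.32 179.29] [19. 20.] [ 0.4728 -0.3076  0.082 ] [ 0.47   -0.3112  0.07  ]
195 [337.14 179.13] [29.5 31.5] [ 0.4729 -0.3075  0.082 ] [ 0.4701 -0.311   0.07  ]
195 [336.06 180.03] [50.5 53.7] [ 0.4721 -0.3066  0.082 ] [ 0.4692 -0.3101  0.07  ]
--top
hole [ 0.42619009 -0.08635081  0.075     ]
```

View pics/r1.png

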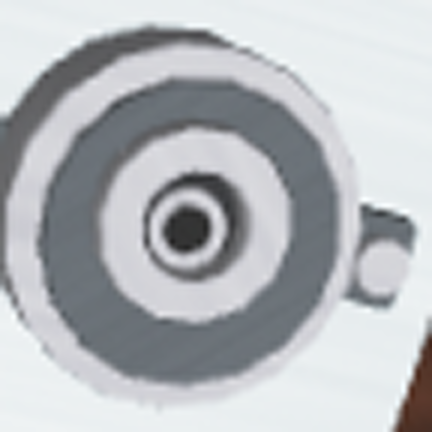

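The crop shows the collar ring concentric round the bore at crop (195,228), offset on the dark cover. The arm was still settling, so I re-measure now.

```bash
python3 -c "
from h import *
to([.4729,-.3075,.21],-89)
rings('wrist',(336,179.5),36)
to([.4729,-.3075,.21],-89)
" | grep -E '^(t|tool|rot|150|180)'
python3 -c "
from h import *
im=manip.get_image('top')[180:225,315:355,::-1]
g=cv2.resize(cv2.cvtColor(im.copy(),cv2.COLOR_BGR2GRAY),None,fx=8,fy=8,interpolation=2)
np.save('/tmp/g.npy',g)
c=cv2.HoughCircles(cv2.GaussianBlur(g,(0,0),2),cv2.HOUGH_GRADIENT_ALT,1,5,param1=150,param2=.7,minRadius=15,maxRadius=110)
if c is not None:
  for x,y,r in c[0]: print('top circ',x/8+315,y/8+180,r/8,at_z('top',((x+.5)/8-.5+315,(y+.5)/8-.5+180),.082).round(4))
"
```

```text
t 5.78 pos [ 0.456  -0.2346  0.2079] xang -88.6 tilt [-0.0016  0.0058 -1.    ] F [ 0.4  0.8 -1. ] M [-0.02  0.01  0.  ] w 0.0151
tool delta mm [ 73.3 -15.1  -2.6]
rot deg [0.08 0.33 0.4 ]
150 [341.84 178.07] [8.3 8.8] [ 0.4727 -0.3077  0.082 ] [ 0.4699 -0.3114  0.07  ]
150 [343.44 177.41] [30.9 32.9] [ 0.4733 -0.3091  0.082 ] [ 0.4706 -0.3129  0.07  ]
150 [342.19 178.31] [48.8 52.1] [ 0.4725 -0.308   0.082 ] [ 0.4697 -0.3118  0.07  ]
180 [341.86 178.1 ] [9.  9.6] [ 0.4726 -0.3077  0.082 ] [ 0.4699 -0.3114  0.07  ]
180 [341.84 178.1 ] [11.6 12.5] [ 0.4726 -0.3077  0.082 ] [ 0.4699 -0.3114  0.07  ]
180 [343.57 177.51] [18.4 19.6] [ 0.4732 -0.3092  0.082 ] [ 0.4705 -0.313   0.07  ]
180 [343.46 177.4 ] [29.9 32. ] [ 0.4733 -0.3091  0.082 ] [ 0.4706 -0.3129  0.07  ]
180 [342.19 178.35] [49.7 53. ] [ 0.4724 -0.308   0.082 ] [ 0.4697 -0.3118  0.07  ]
t 5.83 pos [ 0.4556 -0.2333  0.2079] xang -88.55 tilt [-0.0021  0.0067 -1.    ] F [-0.6  0.4 -1. ] M [ 0.04  0.07 -0.04] w 0.0146
tool delta mm [ 74.6 -15.4  -2.6]
rot deg [0.11 0.39 0.45]
```

send_rows([
  {"linear": [0.02,-0.004,0],"delta_rot": [0,0.3,0],"fingers": 0.01},
  {"linear": [0.018,-0.004,0],"delta_rot": [0,0,0],"fingers": 0.01},
  {"linear": [0.018,-0.004,0.005],"delta_rot": [0,0,0],"fingers": 0.01},
  {"linear": [0.012,-0.002,0.01],"delta_rot": [0,0,0],"fingers": 0.01},
  {"linear": [0.005,-0.001,0.004],"delta_rot": [0,0,0],"fingers": 0.01},
  {"linear": [0,0,0],"delta_rot": [0,0,0],"fingers": 0.01},
  {"linear": [0,0,0],"delta_rot": [0,0,0],"fingers": 0.01},
  {"linear": [0,0,0],"delta_rot": [0,0,0],"fingers": 0.01},
])

```text
clock: 6.55
position: [0.4723, -0.3066, 0.1847]
ee_rot: [-0.0, 0.718, -0.697, -0.004]
contact_force: [-0.8, 0.1, -1.2]
width: 0.0149
```

```bash
cat >> h.py <<'E'
_ci=manip.camera_info
_cache={}
def camfix(cam): # freeze calibration for this process, taken just before the picture
    _cache[cam]=_ci(cam)
class _M:
    def __getattr__(s,n): return getattr(_m0,n)
    def camera_info(s,c): return _cache.get(c) or _ci(c)
_m0=manip; manip=_M()
E
python3 -c "
from h import *
to([.4727,-.311,.173],-88.6)
camfix('wrist'); im=manip.get_image('wrist')[:,:,::-1]
to([.4727,-.311,.173],-88.6)
c=proj('wrist',[.4727,-.311,.082]);print('collar pred',c)
p,R,s=pose(); n=p-R.apply([0,0,-.0783]); print('nose',n,proj('wrist',p+R.apply([0,0,.0783])))
x,y=int(c[0]),int(c[1]);cv2.imwrite('pics/w4.png',cv2.resize(im[y-50:y+50,x-60:x+60],None,fx=6,fy=6,interpolation=2));print(x-60,y-50)
"
```

```text
t 6.55 pos [ 0.4723 -0.3066  0.1847] xang -88.3 tilt [-0.0053  0.0062 -1.    ] F [-0.8  0.1 -1.2] M [-0.   -0.02 -0.06] w 0.0149
tool delta mm [ 4.5 -0.3 11.7]
rot deg [0.29 0.36 0.3 ]
t 6.6 pos [ 0.4722 -0.3064  0.1848] xang -88.29 tilt [-0.0053  0.0062 -1.    ] F [-0.4  0.6 -1.2] M [0.02 0.03 0.02] w 0.0147
tool delta mm [ 4.7 -0.4 11.8]
rot deg [0.29 0.36 0.31]
collar pred [260.97230239 202.58614975]
nose [ 0.47181252 -0.30592401  0.10651336] [254.26992395 214.57462661]
200 152
```

View pics/w4.png

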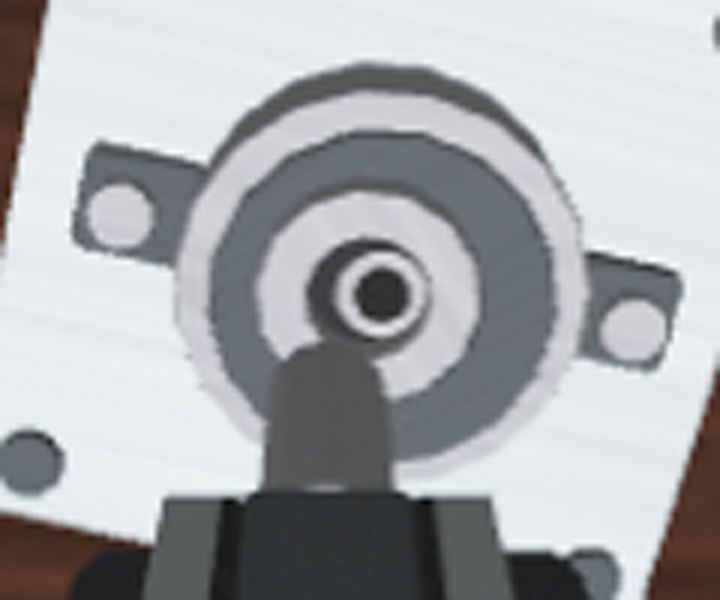

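The crop shows the bore rim centred at about crop (370,297) and the nose at about crop (329,384). I work out the offset between them with the same camera.

```bash
python3 -c "
from h import *
to([.4727,-.311,.173],-88.3)
c=at_z('wrist',(200+369.5/6,152+297/6),.082);n=at_z('wrist',(200+329/6,152+384/6),.1065)
print(c,n,c-n)
p,R,s=pose();print('tool d',R.inv().apply(c-n)*1000,'tcp-based nose',p+R.apply([0,0,.0783]), 'cam',ray('wrist',(256,192))[0])
"
```

```text
t 6.6 pos [ 0.4722 -0.3064  0.1848] xang -88.29 tilt [-0.0053  0.0062 -1.    ] F [-0.4  0.6 -1.2] M [0.02 0.03 0.02] w 0.0147
tool delta mm [ 4.7 -0.4 11.8]
rot deg [0.29 0.36 0.01]
[ 0.4735155  -0.31124434  0.082     ] [ 0.47065294 -0.30615242  0.1065    ] [ 0.00286256 -0.00509192 -0.0245    ]
tool d [ 5.33104306 -2.83468183 24.45233002] tcp-based nose [ 0.47181252 -0.30592401  0.10651336] cam [ 0.54564189 -0.3045334   0.30210322]
```

send_rows([
  {"linear": [0.005,-0.0018,0.0],"delta_rot": [0.29,0.36,0],"fingers": 0.01},
  {"linear": [0,0,0.005],"delta_rot": [0,0,0],"fingers": 0.01},
  {"linear": [0,0,0.004],"delta_rot": [0,0,0],"fingers": 0.01},
  {"linear": [0,0,0],"delta_rot": [0,0,0],"fingers": 0.01},
  {"linear": [0,0,0],"delta_rot": [0,0,0],"fingers": 0.01},
])

```text
clock: 7.02
position: [0.4743, -0.31, 0.1759]
ee_rot: [-0.0, 0.718, -0.696, 0.001]
contact_force: [-0.2, -0.1, -1.1]
width: 0.0152
```

```bash
python3 -c "
from h import *
to([.474,-.3114,.166],-88.3)"
```

```text
t 7.02 pos [ 0.4743 -0.31    0.1759] xang -88.19 tilt [ 1.4e-03 -6.0e-04 -1.0e+00] F [-0.2 -0.1 -1.1] M [-0.03 -0.05 -0.01] w 0.0152
tool delta mm [1.4 0.3 9.9]
rot deg [-0.08 -0.04  0.11]
```

send_rows([
  {"linear": [0.0014,0.0003,0.004],"delta_rot": [0,0,0],"fingers": 0.01},
  {"linear": [0,0,0.004],"delta_rot": [0,0,0],"fingers": 0.01},
  {"linear": [0,0,0],"delta_rot": [0,0,0],"fingers": 0.01},
  {"linear": [0,0,0],"delta_rot": [0,0,0],"fingers": 0.01},
])

```text
clock: 7.35
position: [0.4739, -0.3111, 0.1672]
ee_rot: [-0.0, 0.718, -0.696, 0.001]
contact_force: [-0.2, 0.2, -1.6]
width: 0.0154
```

```bash
python3 -c "
from h import *
camfix('wrist'); im=manip.get_image('wrist')[:,:,::-1]
to([.474,-.3114,.166],-88.3)
c=proj('wrist',[.4735,-.3112,.082]);print('collar pred',c)
p,R,s=pose(); print(proj('wrist',p+R.apply([0,0,.0783])))
x,y=int(c[0]),int(c[1]);cv2.imwrite('pics/w5.png',cv2.resize(im[y-35:y+35,x-40:x+40],None,fx=8,fy=8,interpolation=2));print(x-40,y-35)
"
```

```text
t 7.4 pos [ 0.4739 -0.311   0.1671] xang -88.16 tilt [ 1.3e-03 -3.0e-04 -1.0e+00] F [-0.1  0.2 -2.5] M [0.04 0.02 0.  ] w 0.0145
tool delta mm [ 0.4 -0.1  1.1]
rot deg [-0.07 -0.02  0.14]
collar pred [254.61450858 211.90367257]
[254.41019055 214.54455789]
214 176
```

View pics/w5.png

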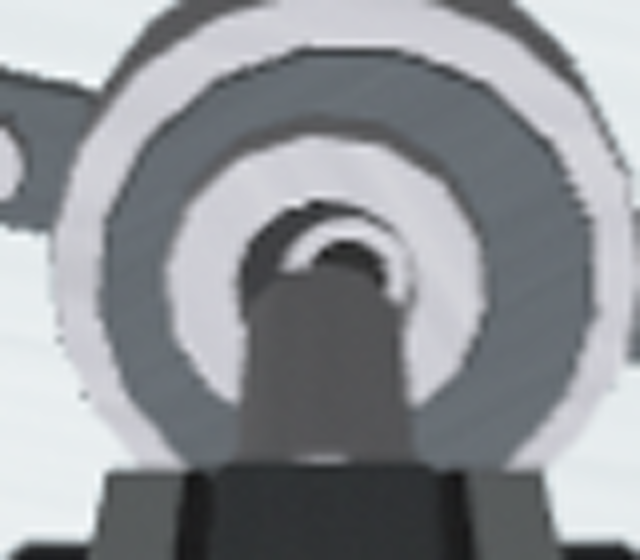

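```bash
python3 -c "
from h import *
c=at_z('wrist',(254.9,211.4),.082);n=at_z('wrist',(254.6,217.6),.0888)
print(c,n,c-n)
to(pose()[0])
"
```

```text
[ 0.47381297 -0.31129988  0.082     ] [ 0.47159517 -0.31113676  0.0888    ] [ 0.00221781 -0.00016312 -0.0068    ]
t 7.4 pos [ 0.4739 -0.311   0.1671] xang -88.16 tilt [ 1.3e-03 -3.0e-04 -1.0e+00] F [-0.1  0.2 -2.5] M [0.04 0.02 0.  ] w 0.0145
tool delta mm [0. 0. 0.]
```

The nose appears about 1.5–2 mm short in x, matching the grasp offset. I shift and feel downward gently.

send_rows([
  {"linear": [0.0003,-0.0017,0.002],"delta_rot": [0,0,0],"fingers": 0.01},
  {"linear": [0,0,0.002],"delta_rot": [0,0,0],"fingers": 0.01},
  {"linear": [0,0,0.002],"delta_rot": [0,0,0],"fingers": 0.01},
  {"linear": [0,0,0.001],"delta_rot": [0,0,0],"fingers": 0.01},
  {"linear": [0,0,0],"delta_rot": [0,0,0],"fingers": 0.01},
])

```text
clock: 7.82
position: [0.476, -0.3115, 0.1596]
ee_rot: [-0.0, 0.718, -0.696, 0.001]
contact_force: [0.1, 0.4, -1.5]
width: 0.0145
```

```bash
python3 -c "
from h import *
to([.4755,-.3112,.160],-88.2)"
```

```text
t 7.82 pos [ 0.476  -0.3115  0.1596] xang -88.17 tilt [ 1.8e-03 -7.0e-04 -1.0e+00] F [ 0.1  0.4 -1.5] M [0.03 0.03 0.02] w 0.0145
tool delta mm [-0.3  0.5 -0.4]
rot deg [-0.1  -0.04  0.03]
```

send_rows([
  {"linear": [0,0.0003,0.001],"delta_rot": [-0.1,0,0],"fingers": 0.01},
  {"linear": [0,0,0.001],"delta_rot": [0,0,0],"fingers": 0.01},
  {"linear": [0,0,0.001],"delta_rot": [0,0,0],"fingers": 0.01},
])

```text
clock: 8.07
position: [0.4758, -0.3116, 0.1565]
ee_rot: [0.0, 0.718, -0.696, 0.0]
contact_force: [-0.3, -0.1, -0.8]
width: 0.015
```

```bash
python3 -c "
from h import *
to([.4755,-.3112,.157],-88.2)"
```

```text
t 8.07 pos [ 0.4758 -0.3116  0.1565] xang -88.16 tilt [ 1.0e-04 -1.1e-03 -1.0e+00] F [-0.3 -0.1 -0.8] M [-0.   -0.01 -0.01] w 0.015
tool delta mm [-0.4  0.3 -0.5]
rot deg [-0.01 -0.06  0.04]
```

The nose is about 4 mm below the collar's top with no contact force, so it's in the bore. Continuing to the bearing.

send_rows([
  {"linear": [-0.0002,0.0002,0.002],"delta_rot": [0,0,0],"fingers": 0.01},
  {"linear": [0,0,0.002],"delta_rot": [0,0,0],"fingers": 0.01},
  {"linear": [0,0,0.002],"delta_rot": [0,0,0],"fingers": 0.01},
])

```text
clock: 8.32
position: [0.4757, -0.3115, 0.1503]
ee_rot: [0.0, 0.718, -0.696, 0.001]
contact_force: [1.2, 0.0, -1.2]
width: 0.0148
```

```bash
python3 -c "
from h import *
to([.4755,-.3112,.147],-88.2)"
```

```text
t 8.32 pos [ 0.4757 -0.3115  0.1503] xang -88.17 tilt [ 6.0e-04 -1.5e-03 -1.0e+00] F [ 1.2  0.  -1.2] M [-0.04 -0.    0.04] w 0.0148
tool delta mm [-0.3  0.2  3.3]
rot deg [-0.03 -0.09  0.03]
```

send_rows([
  {"linear": [0,0,0.001],"delta_rot": [0,0,0],"fingers": 0.01},
  {"linear": [0,0,0.001],"delta_rot": [0,0,0],"fingers": 0.01},
  {"linear": [0,0,0.001],"delta_rot": [0,0,0],"fingers": 0.01},
])

```text
clock: 8.57
position: [0.4756, -0.3114, 0.1468]
ee_rot: [0.0, 0.718, -0.696, 0.0]
contact_force: [-0.7, 1.2, 6.7]
width: 0.0153
```

send_rows([
  {"linear": [0,0,0.001],"delta_rot": [0,0,0],"fingers": 0.01},
])

```text
clock: 8.65
position: [0.4758, -0.3114, 0.1467]
ee_rot: [0.0, 0.718, -0.696, 0.001]
contact_force: [-2.0, 0.7, 7.9]
width: 0.0149
```

send_rows([
  {"linear": [0,0,0.001],"delta_rot": [0,0,0],"fingers": 0.01},
])

```text
clock: 8.73
position: [0.4757, -0.3114, 0.1468]
ee_rot: [0.0, 0.718, -0.696, 0.001]
contact_force: [-1.7, 1.3, 6.0]
width: 0.0148
```

send_rows([
  {"linear": [0,0,0.001],"delta_rot": [0,0,0],"fingers": 0.01},
])

```text
clock: 8.82
position: [0.4757, -0.3114, 0.1468]
ee_rot: [0.0, 0.718, -0.696, 0.001]
contact_force: [-1.2, 1.3, 5.6]
width: 0.015
```

Contact at nose height 68.5 mm, which is 13.5 mm below the collar, so it's the bearing. About 6 N per mm of step, so I'll increase gradually.

send_rows([
  {"linear": [0,0,0.0018],"delta_rot": [0,0,0],"fingers": 0.01},
])

```text
clock: 8.9
position: [0.4758, -0.3114, 0.1464]
ee_rot: [0.0, 0.718, -0.696, 0.002]
contact_force: [-2.8, 1.0, 9.4]
width: 0.015
```

send_rows([
  {"linear": [0,0,0.0023],"delta_rot": [0,0,0],"fingers": 0.01},
])

```text
clock: 8.98
position: [0.4759, -0.3115, 0.1459]
ee_rot: [0.0, 0.718, -0.696, 0.002]
contact_force: [-2.1, 2.1, 12.5]
width: 0.015
```

send_rows([
  {"linear": [0,0,0.0023],"delta_rot": [0,0,0],"fingers": 0.01},
])

```text
clock: 9.07
position: [0.4759, -0.3114, 0.1455]
ee_rot: [0.0, 0.718, -0.696, 0.003]
contact_force: [-3.1, 2.5, 11.9]
width: 0.0148
```

send_rows([
  {"linear": [0,0.0003,0.0025],"delta_rot": [-0.2,0,0],"fingers": 0.01},
  {"linear": [0,0.0002,0.0025],"delta_rot": [-0.1,0,0],"fingers": 0.01},
  {"linear": [0,0,0.0025],"delta_rot": [0,0,0],"fingers": 0.01},
])

```text
clock: 9.32
position: [0.476, -0.3113, 0.1448]
ee_rot: [0.002, 0.718, -0.696, 0.003]
contact_force: [-3.2, 2.0, 15.3]
width: 0.0152
```

```bash
python3 -c "
from h import *
to([.4755,-.3112,.123],-88.2)"
```

```text
t 9.32 pos [ 0.476  -0.3113  0.1448] xang -88.16 tilt [ 0.002  -0.0063 -1.    ] F [-3.2  2.  15.3] M [ 0.56  0.83 -0.02] w 0.0152
tool delta mm [-0.3  0.6 21.8]
rot deg [-0.1  -0.36  0.04]
```

send_rows([
  {"linear": [0,0.0004,0.0028],"delta_rot": [-0.1,-0.3,0],"fingers": 0.01},
  {"linear": [0,0.0003,0.0028],"delta_rot": [-0.1,-0.1,0],"fingers": 0.01},
  {"linear": [0,0,0.0028],"delta_rot": [0,0,0],"fingers": 0.01},
])

```text
clock: 9.57
position: [0.476, -0.3116, 0.1444]
ee_rot: [0.0, 0.718, -0.696, 0.002]
contact_force: [-3.8, 2.6, 16.3]
width: 0.0151
```

```bash
python3 -c "
from h import *
to([.4755,-.3112,.123],-88.2)"
```

```text
t 9.57 pos [ 0.476  -0.3116  0.1444] xang -88.14 tilt [ 0.0026 -0.003  -1.    ] F [-3.8  2.6 16.3] M [ 0.75  0.94 -0.03] w 0.0151
tool delta mm [-0.5  0.6 21.4]
rot deg [-0.14 -0.18  0.06]
```

send_rows([
  {"linear": [-0.0003,0.0006,0.0033],"delta_rot": [-0.1,-0.1,0],"fingers": 0.01},
  {"linear": [-0.0003,0.0006,0.0033],"delta_rot": [-0.1,-0.1,0],"fingers": 0.01},
])

```text
clock: 9.73
position: [0.4758, -0.3116, 0.1435]
ee_rot: [-0.0, 0.718, -0.696, 0.002]
contact_force: [-1.9, 2.4, 13.0]
width: 0.0148
```

send_rows([
  {"linear": [-0.0003,0.0006,0.0035],"delta_rot": [-0.1,-0.1,0],"fingers": 0.01},
  {"linear": [-0.0003,0.0006,0.0035],"delta_rot": [-0.1,-0.1,0],"fingers": 0.01},
])

```text
clock: 9.9
position: [0.4757, -0.3116, 0.1421]
ee_rot: [-0.0, 0.719, -0.696, 0.003]
contact_force: [-2.2, 2.3, 14.3]
width: 0.0148
```

```bash
python3 -c "
from h import *
to([.4755,-.3112,.123],-88.2)"
```

```text
t 9.9 pos [ 0.4757 -0.3116  0.1421] xang -88.14 tilt [ 0.0044 -0.003  -1.    ] F [-2.2  2.3 14.3] M [ 0.5   0.57 -0.01] w 0.0148
tool delta mm [-0.4  0.2 19.1]
rot deg [-0.25 -0.18  0.06]
```

It's moving at about 0.7 mm per row with 13–14 N. Continuing at the same step.

send_rows([
  {"linear": [-0.0003,0.0003,0.0035],"delta_rot": [-0.25,-0.15,0],"fingers": 0.01},
  {"linear": [-0.0003,0.0003,0.0035],"delta_rot": [-0.1,-0.1,0],"fingers": 0.01},
  {"linear": [-0.0003,0.0003,0.0035],"delta_rot": [-0.1,-0.1,0],"fingers": 0.01},
  {"linear": [-0.0003,0.0003,0.0035],"delta_rot": [-0.1,-0.1,0],"fingers": 0.01},
])

```text
clock: 10.23
position: [0.4759, -0.3116, 0.1387]
ee_rot: [0.0, 0.719, -0.695, 0.001]
contact_force: [-2.0, 2.3, 13.4]
width: 0.0149
```

```bash
python3 -c "
from h import *
to([.4755,-.3112,.123],-88.2)"
```

```text
t 10.23 pos [ 0.4759 -0.3116  0.1387] xang -88.12 tilt [ 0.0017 -0.0022 -1.    ] F [-2.   2.3 13.4] M [ 0.45  0.58 -0.01] w 0.0149
tool delta mm [-0.5  0.4 15.7]
rot deg [-0.09 -0.13  0.08]
```

send_rows([
  {"linear": [-0.0003,0.0003,0.0035],"delta_rot": [-0.1,-0.15,0],"fingers": 0.01},
  {"linear": [-0.0003,0.0003,0.0035],"delta_rot": [-0.1,-0.1,0],"fingers": 0.01},
  {"linear": [-0.0003,0.0003,0.0035],"delta_rot": [-0.1,-0.1,0],"fingers": 0.01},
  {"linear": [-0.0003,0.0003,0.0035],"delta_rot": [-0.1,-0.1,0],"fingers": 0.01},
  {"linear": [-0.0003,0.0003,0.0035],"delta_rot": [-0.1,-0.1,0],"fingers": 0.01},
  {"linear": [-0.0003,0.0003,0.0035],"delta_rot": [-0.1,-0.1,0],"fingers": 0.01},
  {"linear": [-0.0003,0.0003,0.0035],"delta_rot": [-0.1,-0.1,0],"fingers": 0.01},
])

```text
clock: 10.82
position: [0.4761, -0.3117, 0.1304]
ee_rot: [-0.0, 0.719, -0.695, 0.0]
contact_force: [-1.8, 2.3, 7.8]
width: 0.0151
```

```bash
python3 -c "
from h import *
to([.4755,-.3112,.123],-88.2)"
```

```text
t 10.82 pos [ 0.4761 -0.3117  0.1304] xang -88.08 tilt [ 6.e-04 -4.e-04 -1.e+00] F [-1.8  2.3  7.8] M [0.36 0.31 0.02] w 0.0151
tool delta mm [-0.6  0.6  7.4]
rot deg [-0.03 -0.02  0.12]
```

send_rows([
  {"linear": [-0.0003,0.0003,0.003],"delta_rot": [0,0,0],"fingers": 0.01},
  {"linear": [-0.0003,0.0003,0.003],"delta_rot": [0,0,0],"fingers": 0.01},
  {"linear": [-0.0003,0.0003,0.002],"delta_rot": [0,0,0],"fingers": 0.01},
])

```text
clock: 11.07
position: [0.4757, -0.3113, 0.1231]
ee_rot: [-0.0, 0.719, -0.695, 0.002]
contact_force: [0.4, -0.2, -1.3]
width: 0.0149
```

```bash
python3 -c "
from h import *
to([.4755,-.3112,.123],-88.2)"
```

```text
t 11.07 pos [ 0.4757 -0.3113  0.1231] xang -88.08 tilt [ 0.0029 -0.0023 -1.    ] F [ 0.4 -0.2 -1.3] M [ 0.05  0.05 -0.02] w 0.0149
tool delta mm [-0.1  0.2  0.1]
rot deg [-0.16 -0.14  0.12]
```

Force has gone to zero, so the bearing is free. Withdrawing straight up.

send_rows([
  {"linear": [0,0,-0.006],"delta_rot": [-0.15,-0.1,0],"fingers": 0.01},
  {"linear": [0,0,-0.01],"delta_rot": [0,0,0],"fingers": 0.01},
  {"linear": [0,0,-0.01],"delta_rot": [0,0,0],"fingers": 0.01},
  {"linear": [0,0,-0.01],"delta_rot": [0,0,0],"fingers": 0.01},
])

```text
clock: 11.4
position: [0.4746, -0.3106, 0.1579]
ee_rot: [0.001, 0.719, -0.695, -0.003]
contact_force: [-0.2, -0.5, -1.0]
width: 0.0151
```

```bash
python3 -c "
from h import *
to([.4755,-.3112,.205],-88.2)"
```

```text
t 11.4 pos [ 0.4746 -0.3106  0.1579] xang -88.08 tilt [-0.0051  0.0032 -1.    ] F [-0.2 -0.5 -1. ] M [-0.01  0.    0.  ] w 0.0151
tool delta mm [  0.4  -0.7 -47.1]
rot deg [0.29 0.19 0.12]
```

send_rows([
  {"linear": [0,0,-0.02],"delta_rot": [0.2,0.1,0],"fingers": 0.01},
  {"linear": [0,0,-0.02],"delta_rot": [0,0,0],"fingers": 0.01},
  {"linear": [-0.01,0.001,-0.005],"delta_rot": [0,0,0],"fingers": 0.01},
  {"linear": [-0.026,0.005,0],"delta_rot": [0,0,0],"fingers": 0.01},
  {"linear": [-0.03,0.005,0],"delta_rot": [0,0,0],"fingers": 0.01},
  {"linear": [-0.03,0.005,0],"delta_rot": [0,0,0],"fingers": 0.01},
  {"linear": [-0.03,0.005,0],"delta_rot": [0,0,0],"fingers": 0.01},
  {"linear": [-0.03,0.005,0],"delta_rot": [0,0,0],"fingers": 0.01},
  {"linear": [-0.026,0.005,0],"delta_rot": [0,0,0],"fingers": 0.01},
  {"linear": [-0.015,0.003,0],"delta_rot": [0,0,0],"fingers": 0.01},
  {"linear": [0,0,0],"delta_rot": [0,0,0],"fingers": 0.01},
  {"linear": [0,0,0],"delta_rot": [0,0,0],"fingers": 0.01},
])

```text
clock: 12.4
position: [0.4303, -0.103, 0.213]
ee_rot: [-0.002, 0.718, -0.696, 0.003]
contact_force: [0.9, -0.1, -1.4]
width: 0.0148
```

```bash
python3 -c "
from h import *
camfix('wrist');b=manip.get_image('wrist');manip.get_image('scene')
to([.427,-.0867,.175],-88.9)
for m in manip.masks_of('bearing_center','scene')[:2]: print(m['p'],m['extent'],proj('scene',[.4705,-.311,.012]))
"
```

```text
t 12.5 pos [ 0.4307 -0.104   0.2129] xang -88.33 tilt [ 0.0082 -0.0014 -1.    ] F [ 0.6 -0.4 -1.4] M [0.01 0.01 0.02] w 0.0149
tool delta mm [-17.5   3.5  37.9]
rot deg [-0.47 -0.09  0.57]
0.66 [247.1, 159.8, 262.4, 202.7] [342.04774521 264.83570842]
```

send_rows([
  {"linear": [-0.0165,0.0035,0],"delta_rot": [-0.45,-0.1,0],"fingers": 0.01},
  {"linear": [0,0,0.014],"delta_rot": [0,0,0],"fingers": 0.01},
  {"linear": [0,0,0.014],"delta_rot": [0,0,0],"fingers": 0.01},
  {"linear": [0,0,0.004],"delta_rot": [0,0,0],"fingers": 0.01},
  {"linear": [0,0,0],"delta_rot": [0,0,0],"fingers": 0.01},
  {"linear": [0,0,0],"delta_rot": [0,0,0],"fingers": 0.01},
])

```text
clock: 13.05
position: [0.431, -0.0943, 0.1807]
ee_rot: [-0.0, 0.714, -0.7, 0.003]
contact_force: [-0.5, 0.2, -1.6]
width: 0.0152
```

```bash
python3 -c "
from h import *
to([.427,-.0867,.175],-88.9)
"
```

```text
t 13.05 pos [ 0.431  -0.0943  0.1807] xang -88.84 tilt [ 0.0042 -0.0036 -1.    ] F [-0.5  0.2 -1.6] M [-0.03  0.03  0.02] w 0.0152
tool delta mm [-7.7  3.9  5.6]
rot deg [-0.23 -0.21  0.06]
```

send_rows([
  {"linear": [-0.0077,0.0039,0.003],"delta_rot": [-0.23,-0.2,0],"fingers": 0.01},
  {"linear": [0,0,0],"delta_rot": [0,0,0],"fingers": 0.01},
  {"linear": [0,0,0],"delta_rot": [0,0,0],"fingers": 0.01},
  {"linear": [0,0,0],"delta_rot": [0,0,0],"fingers": 0.01},
])

```text
clock: 13.38
position: [0.4279, -0.0875, 0.1787]
ee_rot: [-0.0, 0.713, -0.701, 0.001]
contact_force: [0.5, 0.1, -1.7]
width: 0.0147
```

```bash
python3 -c "
from h import *
to([.427,-.0867,.175],-88.9)
camfix('wrist'); im=manip.get_image('wrist')[:,:,::-1]
c=proj('wrist',[.4263,-.0863,.075]);print(c)
x,y=int(c[0]),int(c[1]);cv2.imwrite('pics/w6.png',cv2.resize(im[y-45:y+45,x-55:x+55],None,fx=6,fy=6,interpolation=2));print(x-55,y-45)
"
```

```text
t 13.38 pos [ 0.4279 -0.0875  0.1787] xang -88.96 tilt [ 1.9e-03 -9.0e-04 -1.0e+00] F [ 0.5  0.1 -1.7] M [ 0.02 -0.03  0.03] w 0.0147
tool delta mm [-0.8  0.9  3.7]
rot deg [-0.11 -0.05 -0.06]
[252.79282529 205.26836037]
197 160
```

View pics/w6.png

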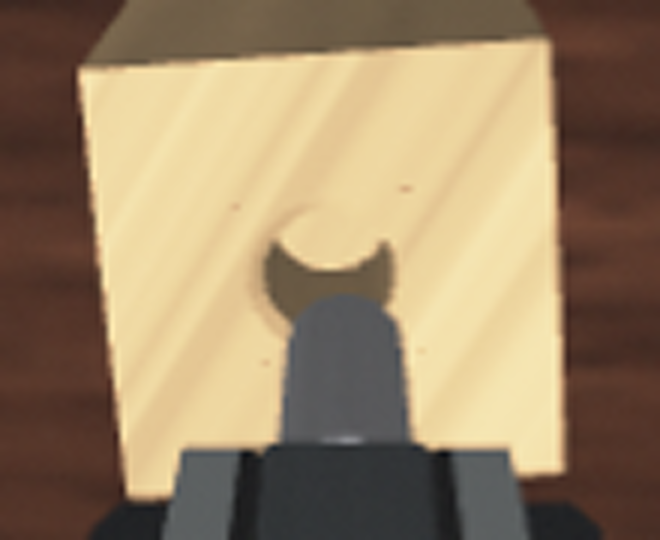

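The crop shows the hole's mouth centred near (328,270) and the nose near (346,340).

```bash
python3 -c "
from h import *
to([.427,-.0867,.175],-88.9)
c=at_z('wrist',(197+328/6,160+270/6),.075);n=at_z('wrist',(197+345/6,160+340/6),pose()[0][2]-.0783)
p,R,s=pose();print(c,n,R.inv().apply(c-n)*1000, n-p)
"
```

```text
t 13.43 pos [ 0.4281 -0.0876  0.1788] xang -88.96 tilt [ 0.0024 -0.0011 -1.    ] F [-0.  -0.3 -0.8] M [ 0.01 -0.05 -0.02] w 0.0147
tool delta mm [-0.9  1.1  3.8]
rot deg [-0.14 -0.06 -0.06]
[ 0.42673185 -0.08553426  0.075     ] [ 0.42661261 -0.08768626  0.10054566] [-2.17808955 -0.09648391 25.54354515] [-1.48056149e-03 -8.12639084e-05 -7.83000000e-02]
```

send_rows([
  {"linear": [-0.0015,0.0005,0.004],"delta_rot": [-0.14,-0.06,0],"fingers": 0.01},
  {"linear": [0,0,0.006],"delta_rot": [0,0,0],"fingers": 0.01},
  {"linear": [0,0,0.005],"delta_rot": [0,0,0],"fingers": 0.01},
  {"linear": [0,0,0.002],"delta_rot": [0,0,0],"fingers": 0.01},
  {"linear": [0,0,0],"delta_rot": [0,0,0],"fingers": 0.01},
])

```text
clock: 13.85
position: [0.4279, -0.086, 0.1607]
ee_rot: [-0.0, 0.714, -0.701, 0.001]
contact_force: [-0.2, -0.6, -1.8]
width: 0.0151
```

```bash
python3 -c "
from h import *
to([.4276,-.0861,.1533],-88.9)
"
```

```text
t 13.85 pos [ 0.4279 -0.086   0.1607] xang -88.94 tilt [ 1.2e-03 -7.0e-04 -1.0e+00] F [-0.2 -0.6 -1.8] M [-0.02  0.04  0.03] w 0.0151
tool delta mm [0.1 0.3 7.4]
rot deg [-0.07 -0.04 -0.04]
```

send_rows([
  {"linear": [0.0001,0.0003,0.003],"delta_rot": [-0.07,0,0],"fingers": 0.01},
  {"linear": [0,0,0.003],"delta_rot": [0,0,0],"fingers": 0.01},
  {"linear": [0,0,0.003],"delta_rot": [0,0,0],"fingers": 0.01},
  {"linear": [0,0,0.003],"delta_rot": [0,0,0],"fingers": 0.01},
])

```text
clock: 14.18
position: [0.4278, -0.0862, 0.1477]
ee_rot: [0.0, 0.714, -0.7, 0.0]
contact_force: [0.3, 0.3, -1.3]
width: 0.0148
```

```bash
python3 -c "
from h import *
to([.4276,-.0861,.1243],-88.9)
"
```

```text
t 14.18 pos [ 0.4278 -0.0862  0.1477] xang -88.93 tilt [ 3.e-04 -8.e-04 -1.e+00] F [ 0.3  0.3 -1.3] M [-0.03  0.02 -0.07] w 0.0148
tool delta mm [-0.1  0.2 23.4]
rot deg [-0.01 -0.05 -0.03]
```

It has entered the hole by about 5.5 mm with no force. Lowering to the bottom.

send_rows([
  {"linear": [0,0.0001,0.004],"delta_rot": [0,0,0],"fingers": 0.01},
  {"linear": [0,0,0.004],"delta_rot": [0,0,0],"fingers": 0.01},
  {"linear": [0,0,0.004],"delta_rot": [0,0,0],"fingers": 0.01},
  {"linear": [0,0,0.003],"delta_rot": [0,0,0],"fingers": 0.01},
])

```text
clock: 14.52
position: [0.4278, -0.0863, 0.1311]
ee_rot: [0.0, 0.714, -0.701, 0.0]
contact_force: [0.9, -0.2, -1.3]
width: 0.0146
```

```bash
python3 -c "
from h import *
to([.4274,-.0863,.1238],-88.9)
"
```

```text
t 14.52 pos [ 0.4278 -0.0863  0.1311] xang -88.94 tilt [ 4.e-04 -9.e-04 -1.e+00] F [ 0.9 -0.2 -1.3] M [-0.    0.02  0.02] w 0.0146
tool delta mm [-0.   0.4  7.3]
rot deg [-0.02 -0.05 -0.04]
```

send_rows([
  {"linear": [0,0.0002,0.002],"delta_rot": [0,0,0],"fingers": 0.01},
  {"linear": [0,0,0.002],"delta_rot": [0,0,0],"fingers": 0.01},
  {"linear": [0,0,0.0015],"delta_rot": [0,0,0],"fingers": 0.01},
])

```text
clock: 14.77
position: [0.4273, -0.0862, 0.1244]
ee_rot: [0.0, 0.714, -0.701, -0.0]
contact_force: [0.5, -0.3, -0.9]
width: 0.0151
```

send_rows([
  {"linear": [0,0,0.001],"delta_rot": [0,0,0],"fingers": 0.01},
  {"linear": [0,0,0.0008],"delta_rot": [0,0,0],"fingers": 0.01},
])

```text
clock: 14.93
position: [0.4274, -0.0862, 0.1232]
ee_rot: [0.0, 0.714, -0.701, -0.0]
contact_force: [-2.5, 1.5, 14.4]
width: 0.0147
```

It's at the bottom at the same height as when I took it, so the drift did not slip in the grip. Easing off and opening.

send_rows([
  {"linear": [0,0,-0.0005],"delta_rot": [0,0,0],"fingers": 0.014},
  {"linear": [0,0,0],"delta_rot": [0,0,0],"fingers": 0.018},
  {"linear": [0,0,0],"delta_rot": [0,0,0],"fingers": 0.024},
  {"linear": [0,0,0],"delta_rot": [0,0,0],"fingers": 0.034},
  {"linear": [0,0,0],"delta_rot": [0,0,0],"fingers": 0.045},
  {"linear": [0,0,0],"delta_rot": [0,0,0],"fingers": 0.05},
  {"linear": [0,0,0],"delta_rot": [0,0,0],"fingers": 0.05},
])

```text
clock: 15.52
position: [0.4287, -0.0867, 0.1249]
ee_rot: [-0.0, 0.714, -0.701, 0.002]
contact_force: [-1.4, 0.4, -0.3]
width: 0.0497
```

send_rows([
  {"linear": [0,0,-0.01],"delta_rot": [0,0,0],"fingers": 0.05},
  {"linear": [0,0,-0.015],"delta_rot": [0,0,0],"fingers": 0.05},
  {"linear": [0,0,-0.02],"delta_rot": [0,0,0],"fingers": 0.05},
  {"linear": [0,0,-0.025],"delta_rot": [0,0,0],"fingers": 0.05},
  {"linear": [0,0,-0.025],"delta_rot": [0,0,0],"fingers": 0.05},
  {"linear": [0,0,-0.02],"delta_rot": [0,0,0],"fingers": 0.05},
  {"linear": [0,0,0],"delta_rot": [0,0,0],"fingers": 0.05},
  {"linear": [0,0,0],"delta_rot": [0,0,0],"fingers": 0.05},
])

```text
clock: 16.18
position: [0.4269, -0.086, 0.2431]
ee_rot: [0.001, 0.714, -0.701, -0.001]
contact_force: [0.3, 0.2, -0.3]
width: 0.0499
```

```bash
python3 -c "
from h import *
to([.4274,-.0863,.25],-88.9)
b=manip.get_image('wrist')[:,:,::-1]; a=manip.get_image('scene')[:,:,::-1]
A=cv2.resize(a[225:300,300:385],(500,441),interpolation=2); D=cv2.resize(a[190:300,215:270],(221,441),interpolation=2)
cv2.imwrite('pics/end.png',np.hstack([D,A]))
"
```

```text
t 16.18 pos [ 0.4269 -0.086   0.2431] xang -88.95 tilt [-2.5e-03  2.0e-04 -1.0e+00] F [ 0.3  0.2 -0.3] M [ 0.05 -0.03 -0.02] w 0.0499
tool delta mm [ 0.3 -0.5 -6.9]
rot deg [ 0.14  0.02 -0.05]
```

View pics/end.png

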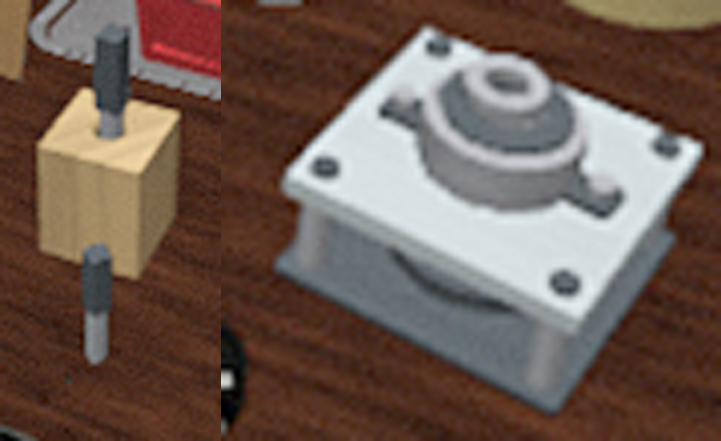

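The picture shows the drift standing in its holder, with the small look-alike and the stand unmoved. The tray floor is hidden under the plate. I make a numeric before/after check of the bore, then hand in.

```bash
python3 -c "
from h import *
g=manip.get_image('top').astype(int).mean(2)
o=cv2.resize(cv2.imread('pics/top.png'),(512,384),interpolation=cv2.INTER_AREA).astype(int).mean(2)
print(o[200:208,330:339].round());print(g[200:208,330:339].round())
print(manip.sign_off())
"
```

```text
[[185. 209. 200. 183. 172. 188. 209. 192. 135.]
 [205. 175. 118. 110. 108. 125. 169. 207. 181.]
 [207. 153.  82. 114. 130. 103. 129. 203. 200.]
 [202. 156. 132. 119. 125. 129. 116. 193. 203.]
 [207. 184. 151.  78.  80. 121. 132. 196. 199.]
 [209. 208. 176.  87.  80. 116. 174. 209. 186.]
 [186. 209. 208. 182. 178. 187. 210. 199. 140.]
 [133. 170. 207. 212. 212. 210. 204. 156. 103.]]
[[203. 220. 209. 171. 154. 174. 225. 205. 132.]
 [222. 210. 140. 107.  98. 115. 169. 223. 196.]
 [218. 182. 157.  89.  98.  95. 117. 220. 214.]
 [208. 134. 146. 138.  95.  93. 111. 206. 216.]
 [216. 170.  90. 176.  90.  89. 102. 213. 212.]
 [224. 204. 146. 178.  76.  82. 171. 220. 211.]
 [201. 220. 204. 206. 187. 191. 214. 216. 131.]
 [124. 167. 226. 222. 222. 223. 218. 150.  85.]]
the job is handed in; nothing more can be done
None
```

The bearing is pushed out and the drift is back in its holder, but I could not see the bearing in the tray. The job is handed in, with the robot clock at about 16 s of the 72 s allowed.

- **Drift:** I took the larger drift, the one in the holder, and left the small look-alike standing.
- **Finding the hole:** I located the off-centre bore with the wrist camera. The nose went in at the first try without touching the collar's top.
- **Pushing out:** The nose met the bearing 13.5 mm below the collar's top. I pushed with up to about 16 N (at the readings taken, limit 30 N) until the force fell to zero about 37 mm below the collar.
- **Return:** The drift reached the bottom of its hole at the same height as when I took it, with a brief 14 N touch. I then opened the gripper and backed clear.

**Last checks:**
- The last picture shows the drift upright in its holder, and the stand and look-alike unmoved. I did not check the motor, tape and marker.
- The stand's plate hides the tray, so that the bearing came out rests on the force drop and the depth reached. The view into the bore changed from before to after, as it should, but at that resolution it is only weak support.
- The trained network's one report of the bearing was at the wrong place (it lay on the gripper or drift in the picture), so I ignored it.

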